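# Pin the hasp of the supply chest

### The job

Lock up the blue chest: swing the steel hasp flap down flat against the front so that its slot goes over the brass loop, then take the red-knobbed pin out of the wooden stand and drop it upright through the loop until its collar rests on the loop. Leave the black-knobbed punch in its hole.

Things in the scene. Friction and masses are not known exactly. Their poses are not given: they have to be found in the camera images.
- loop (a point): Middle of the level brass loop's opening, at the top of its bars, on the front of a blue chest (206 mm wide, lid top 71 mm above this point). Frame: z up, x towards the chest, y along its front. Opening: 24 mm in y; in x from 17 mm before this point to the shut flap's outer face, 22 mm beyond. Bars 7 mm thick, loop 38 mm wide, outer end 24 mm before this point.
- hasp (a joint): Angle of the steel flap: 0 = hanging flat on the chest front over the loop, pi/2 = level towards the robot (loop's -x), up to 2.2. Hinge line along the loop's y, 24 mm beyond (+x) and 54 mm above point loop. Flap 4 thick, 70 wide, 102 mm long; plate whole from 4 to 50 mm off the hinge, then a slot 43 mm wide to 82. Stiff hinge, stays where left; about 2 N at 30 mm moves it.
- lock_pin: Loose pin with a red knob, upright in one of two holes of a wooden stand (60 x 150 mm, 68 high). Origin: on its axis at the underside of its steel collar (36 diameter, 5 mm thick), which rests on the stand; z up. Round knob 24 mm diameter, from 5 to 64 mm above the origin, straight-sided up to 55. Shaft 12 mm diameter, reaching 58 mm below the origin, last 10 mm tapered. 90 g.
- punch: Loose punch with a black knob, not to be used, upright in the other hole of the stand, 84 mm from the pin along the stand's length. Same collar, knob and length as the pin; shaft 10 mm diameter. Origin on its axis at the underside of its collar; z up.
Not all that is in view belongs to the job. There is more than one size of the lock_pin; the job needs the largest.

How it is judged (in metres and radians):
On the way:
1. the flap is swung down over the loop while the pin is not yet in the loop (value of joint hasp below 0.15 rad and distance between lock_pin and loop above 0.05 m), for 0.2 s.
At the end, for the whole second after the job is handed in: The flap is down (within 0.17 rad of flat) over the loop, and the red-knobbed pin stands at rest in the loop: its axis within 16 mm of the loop's middle, its collar resting on the bars (within 6 mm), tilted less than 10 degrees (value of joint hasp below 0.17 rad and horizontal distance between lock_pin and loop below 0.016 m and z of lock_pin in the frame of loop between -0.006 and 0.006 m and angle between lock_pin's own z axis and vertical below 0.17 rad and linear speed of lock_pin below 0.02 m/s); the robot touches nothing.
It fails at once if the black-knobbed punch is taken out of its hole or moved more than 20 mm (distance of punch from where it was at the start of the episode above 0.02 m).
It also fails if it takes over 56 s, if anything falls off the work surface, if the arm or the gripper's body presses on something with over 40 N, if the wrist force passes 120 N, or if a joint passes its speed limit or range.

### The arm

A 6-joint arm with a two-finger parallel gripper is mounted at the origin on a cart in front of the work surface, level with it; the furniture and walls round the work are solid. World frame = base frame: x ahead of the robot, y to its left, z up, the work surface at z = 0. Lengths are in mm, angles in rad, forces in N, time in s.
With the tool pointing down it reaches from about 350 to 975 mm from the base axis. Payload 7.1 kg.
Tool frame: the origin (TCP) lies at the very end of the fingers, on their centre line; the grasp point (between the pads) lies 19 mm behind it (arm.pinch_z is the distance from the TCP to the grasp point, in mm); z points along the fingers, x is the direction in which the jaws open and shut, and the axes are right-handed (so a half turn about z gives the same grasp; the last joint's range is limited). The gripper opens to 88 mm and grips with 3 to 60 N. Pads are 20 mm wide; open, the fingers measure 115 mm over their backs; the gripper's body (75 mm by 178 mm) begins 61 mm behind the grasp point.
Start: joints at [1.308, 0.423, 1.63, -0, 1.089, -0.019], TCP at [150.839, 606.508, 222.675] pointing down, gripper open.
Joint ranges: [-3, 3], [-0.9, 2.11], [0.09, 2.58], [-1.31, 4.45], [0.11, 2.69], [-2.54, 2.54]. Speed limits (rad/s): [2.39, 2.39, 3.01, 3.14, 3.14, 3.14].

### API

Orientations are given as a rotation vector (axis times angle).
In Python, from cell import arm, eyes gives the robot as it stands. The module is installed in compiled form; this text tells all that it offers.
- The arm moves only by the tool move_arm, never from a script. Its argument "motion" is a list that holds one entry, the list of rows, each a list of 4 numbers: the shift along the tool's x, y, z as a fraction of full scale, then the turn about the tool's z as a fraction of full scale. In form: [[[dx, dy, dz, roll], ...]]. A call has 1 to 10 rows; each row is the pose to reach, as a shift and turn from the pose measured when the call began, along the tool's axes at that moment; what a row does not reach only later rows make up. Full scale, the value 1, is 15 cm for a shift and 0.5 rad for a turn. A row lasts 1/8 s, in which the tool goes at most 62.5 mm and 10.7 degrees, less where a joint would pass 70% of its speed; a pose out of reach is approached as far as the arm can. A call with a number of a shift or a turn outside -1 to 1 is refused whole. A call with a gripper value outside its range is refused whole. "gripper" is the closure, from 0 (fully open) to 1 (shut), set as the call begins (left out, the last holds). The fingers move at their own pace and stop on an object; "grip_force" is the grip in N (left out, the last holds). Time passes only in rows, so rows that repeat a pose let the fingers close. It gives the time, the measured TCP pose, the force and the opening at its end, in the units of the state.
- arm.state(): the state, without advancing time (a new reading comes with each control period).
- eyes.get_image(name): name is "scene" or "top" or "wrist"; returns (picture, depth): 480x640x3 uint8, blue, green, red; 480x640 float32, mm along the optical axis (not along the pixel's ray), 0 where there is no reading.
- eyes.calibration(name): a dict with "K" (3x3 intrinsics, pixels), "R" (3x3) and "t" (3): a world point X has camera coordinates R X + t. Camera axes: x right, y down, z forward; pixel columns grow to the right and rows downward; lengths in mm; the calibration is good to about 2 mm. A picture is of the moment at which its call begins: read the wrist's pose just before it. calibration takes no time and is no camera call; for the wrist camera it gives the pose at the moment of the call.
- arm.job_done(): hands the job in, once; it reports no verdict.
The state is a dict: "time_s": time; "joints": joint angles; "joint_vel": joint speeds; "effort": joint torques, N m; "tcp_pos": TCP position; "orientation": TCP orientation; "contact_force": force on the tool from outside, world axes, zero at the start; "ft_torque": the same for the moment, N m; "width": finger opening in mm.
Only numpy, scipy, OpenCV 4.12 (cv2) and the standard library are available. Lean on these libraries where they do the work, as an engineer would, in place of code of your own. Each camera call takes 0.05 s, during which the arm holds its last target.

## Working session

There is one attempt and no reset: what is moved stays moved. The work goes in short steps, Python scripts to look and compute and a tool call to move; the robot and the scene stay as the last step left them, time stands still between calls to the robot, and variables do not carry over. Pictures are saved under pics/ and viewed, and the job is handed in when it is done.

Besides the shell and the picture viewer there is one more tool, called after "Request:" by a JSON object that holds its "name" and its "arguments". move_arm: Moves the arm, as the interface text tells. Shift numbers are shares of 15 cm and turn numbers shares of 0.5 rad, none past 1 either way. Its arguments: {"type":"object","properties":{"motion":{"type":"array","items":{"type":"array","items":{"type":"array","items":{"type":"number"}}}},"gripper":{"type":"number"},"grip_force":{"type":"number"}},"required":["motion"]}

```bash
mkdir -p pics; python3 - <<'E'
from cell import arm, eyes
import cv2, numpy as np
s=arm.state(); print(s['time_s'],s['tcp_pos'],s['orientation'],s['width'])
for n in ['scene','top','wrist']:
    c=eyes.calibration(n); im,d=eyes.get_image(n)
    cv2.imwrite(f'pics/{n}0.png',im); np.savez(f'pics/{n}0.npz',im=im,d=d,K=c['K'],R=c['R'],t=c['t'])
    R=np.array(c['R']);print(n,'cam pos',-R.T@np.array(c['t']), 'fwd',R[2])
E
```

```text
0.0 [150.70192177 605.98582629 221.91236731] [ 2.47432815e+00  1.93429302e+00 -1.86542397e-03] 87.75235918449124
scene cam pos [-127.7597875   591.82395062  505.11482556] fwd [ 0.70996163 -0.55437564 -0.43430649]
top cam pos [365.63478142 122.34571934 968.36027239] fwd [ 0.14367243 -0.01252237 -0.98954607]
wrist cam pos [ 70.7940825  625.48313065 384.47612754] fwd [ 0.28453352 -0.07137115 -0.95600567]
```

View pics/scene0.png

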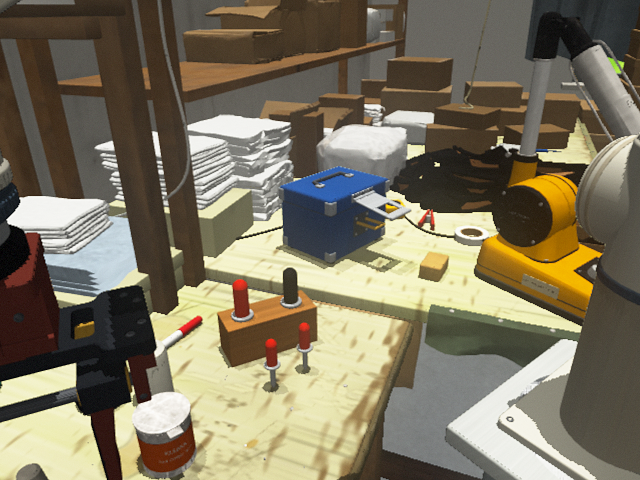

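View pics/top0.png

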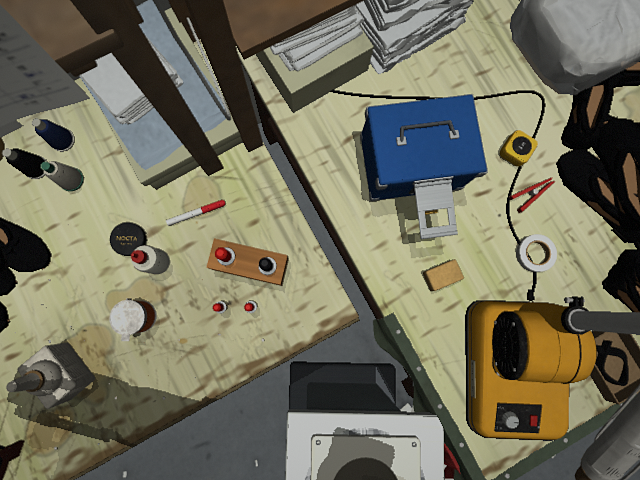

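View pics/wrist0.png

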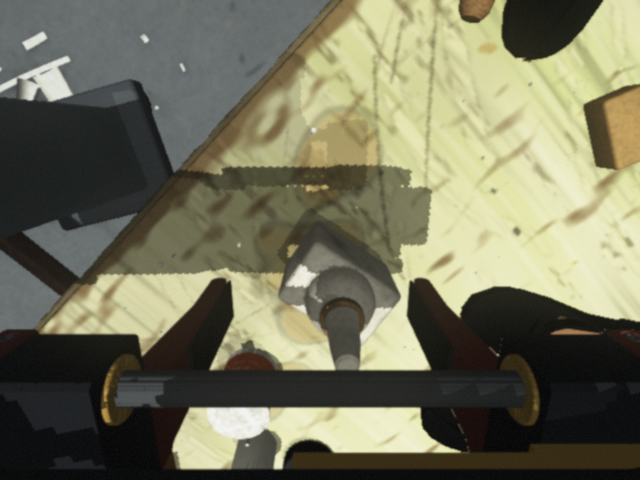

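The red-knobbed candidates in the top view are the stand pin at (222,254) and two smaller loose-standing pins at (219,307) and (250,307). The one in the stand fits: it is the largest and shares the stand with the black punch at (267,265). The flap is sticking out, around (435,205). I'll measure next and confirm in a crop.

```bash
cat > h.py <<'E'
import numpy as np, cv2
def load(n):
    z=np.load(f'pics/{n}.npz'); return z['im'],z['d'],z['K'],z['R'],z['t']
def cloud(n):
    im,d,K,R,t=load(n); v,u=np.indices(d.shape)
    X=np.stack([(u-K[0,2])/K[0,0]*d,(v-K[1,2])/K[1,1]*d,d],-1)
    return im,d,(X-t)@R
def ray(n,u,v,z):
    im,d,K,R,t=load(n); c=-R.T@t; r=R.T@np.linalg.inv(K)@np.array([u,v,1.])
    return c+r*(z-c[2])/r[2]
def proj(n,P):
    im,d,K,R,t=load(n); p=K@(R@np.array(P)+t); return p[:2]/p[2]
E
python3 - <<'E'
from h import *
im,d,P=cloud('top0')
for u,v in [(222,254),(267,265),(215,245),(240,262),(212,262),(280,280),(219,307),(250,307),(238,290),(425,150),(370,110),(480,100),(432,190),(435,205),(435,233),(420,237),(455,235),(420,185),(450,180),(430,210),(215,160),(250,120),(130,50),(280,60),(300,30),(465,372),(445,275)]: print((u,v),P[v,u].round(0))
crop=lambda n,x,y,w,h,k:cv2.resize(load(n)[0][y:y+h,x:x+w],None,fx=k,fy=k,interpolation=cv2.INTER_CUBIC)
cv2.imwrite('pics/c1.png',np.hstack([crop('scene0',205,255,130,140,3),crop('top0',195,230,100,105,4)]))if 0 else cv2.imwrite('pics/c1.png',crop('scene0',205,255,130,140,4))
cv2.imwrite('pics/c2.png',crop('scene0',270,160,160,110,5)); cv2.imwrite('pics/c3.png',crop('top0',350,85,150,165,3.6))
E
```

```text
(222, 254) [454. 282. 134.]
(267, 265) [436. 199. 132.]
(215, 245) [479. 310.  66.]
(240, 262) [446. 258.  69.]
(212, 262) [445. 314.  66.]
(280, 280) [413. 178.  67.]
(219, 307) [357. 292.  85.]
(250, 307) [359. 233.  86.]
(238, 290) [393. 270.   1.]
(425, 150) [656. -88. 155.]
(370, 110) [731.  15. 155.]
(480, 100) [ 832. -253.    2.]
(432, 190) [ 585. -105.  136.]
(435, 205) [ 557. -112.  133.]
(435, 233) [ 505. -113.  124.]
(420, 237) [ 516. -115.    3.]
(455, 235) [ 522. -190.    4.]
(420, 185) [593. -82. 141.]
(450, 180) [ 603. -138.  142.]
(430, 210) [ 558. -116.   81.]
(215, 160) [653. 319.  69.]
(250, 120) [706. 240. 152.]
(130, 50) [646. 331. 486.]
(280, 60) [860. 192.  97.]
(300, 30) [755. 144. 365.]
(465, 372) [ 236. -206.    1.]
(445, 275) [ 433. -158.   36.]
```

View pics/c1.png

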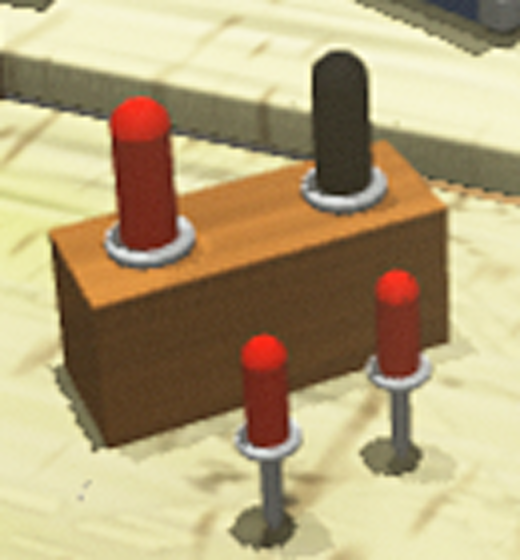

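View pics/c2.png

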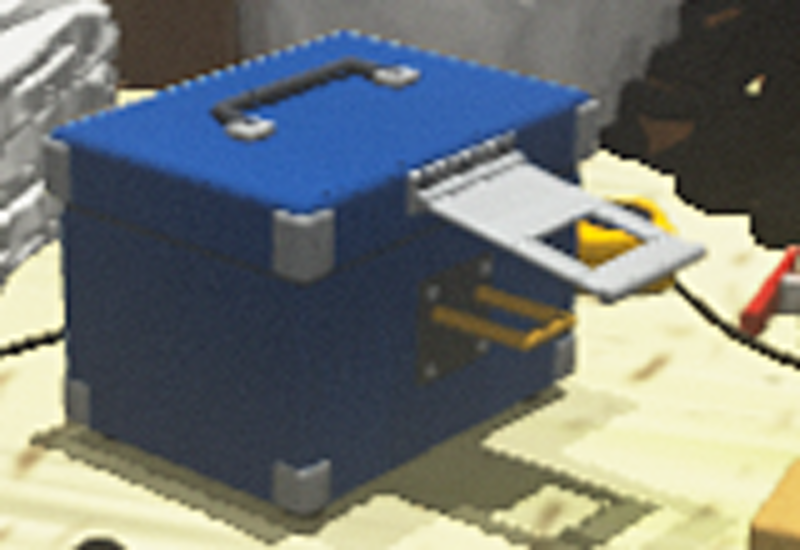

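View pics/c3.png

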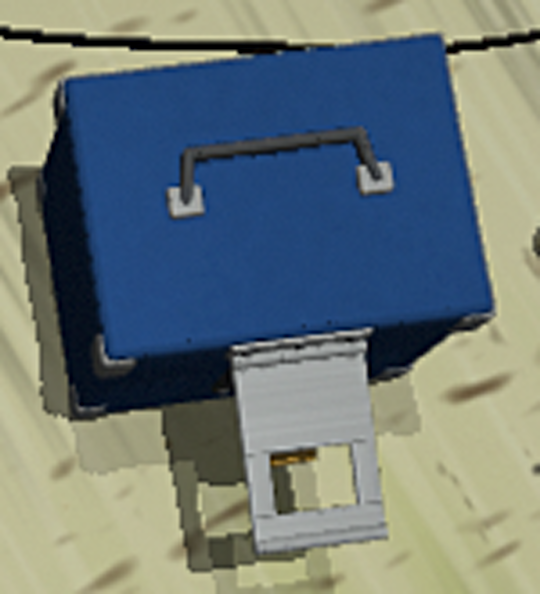

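The crop confirms it: the stand's red pin is clearly larger than the two small ones. I'll fit the chest, flap and stand next.

```bash
python3 - <<'E'
from h import *
im,d,P=cloud('top0')
hsv=cv2.cvtColor(im,cv2.COLOR_BGR2HSV)
v,u=np.indices(d.shape)
Z=P[...,2]
blue=(hsv[...,0]>100)&(hsv[...,0]<125)&(hsv[...,1]>120)&(Z>149)&(Z<161)&(d>0)&(u>340)&(u<500)&(v>80)&(v<210)
print('lid z',np.median(Z[blue]),blue.sum())
m=cv2.morphologyEx(blue.astype(np.uint8),cv2.MORPH_CLOSE,np.ones((5,5)))
# world coordinates by rays to lid plane
pts=np.array([ray('top0',x,y,np.median(Z[blue]))[:2] for y,x in zip(*np.nonzero(m))],np.float32)
r=cv2.minAreaRect(pts); print('lid rect',r); print(cv2.boxPoints(r).round(1))
# flap
fl=(hsv[...,1]<40)&(u>405)&(u<465)&(v>175)&(v<245)&(Z>100)&(Z<150)
Q=P[fl]; c=Q.mean(0); 
pl=np.linalg.lstsq(np.c_[Q[:,:2],np.ones(len(Q))],Q[:,2],rcond=None)[0]; print('flap plane',pl,len(Q),'slope',np.degrees(np.arctan(np.hypot(*pl[:2]))),'resid',np.std(np.c_[Q[:,:2],np.ones(len(Q))]@pl-Q[:,2]))
r=cv2.minAreaRect(Q[:,:2].astype(np.float32)); print('flap',r); print(cv2.boxPoints(r).round(1))
# stand
wood=(Z>62)&(Z<74)&(u>195)&(u<300)&(v>230)&(v<295)&(hsv[...,1]>90)
print('stand z',np.median(Z[wood]))
r=cv2.minAreaRect(P[wood][:,:2].astype(np.float32)); print('stand',r); print(cv2.boxPoints(r).round(1))
red=((hsv[...,0]<8)|(hsv[...,0]>172))&(hsv[...,1]>130)
for nm,b in [('pin',(205,235,238,275)),('s1',(210,298,228,316)),('s2',(241,298,259,316))]:
    s=red&(u>b[0])&(u<b[2])&(v>b[1])&(v<b[3]); print(nm,u[s].mean(),v[s].mean(),s.sum(), P[s&(Z>P[s][:,2].max()-4)].mean(0).round(1))
blk=(im.max(-1)<70)&(u>255)&(u<282)&(v>250)&(v<280); print('punch',P[blk&(Z>P[blk][:,2].max()-4)].mean(0))
# scene
im2,d2,P2=cloud('scene0'); h2=cv2.cvtColor(im2,cv2.COLOR_BGR2HSV); v2,u2=np.indices(d2.shape)
red=((h2[...,0]<8)|(h2[...,0]>172))&(h2[...,1]>130)
s=red&(u2>225)&(u2<252)&(v2>275)&(v2<325);Q=P2[s];print('scene pin knob',Q.mean(0),Q.min(0),Q.max(0))
s=(d2>0)&(h2[...,0]>12)&(h2[...,0]<30)&(h2[...,1]>110)&(u2>355)&(u2<386)&(v2>214)&(v2<231)
Q=P2[s];print('brass',s.sum(),Q.round(0)[::6])
s=(d2>0)&(h2[...,1]<40)&(u2>360)&(u2<412)&(v2>190)&(v2<222)&(P2[...,2]>100)
Q=P2[s];pl=np.linalg.lstsq(np.c_[Q[:,:2],np.ones(len(Q))],Q[:,2],rcond=None)[0];print('flap scene',pl,len(Q),Q.mean(0))
r=cv2.minAreaRect(Q[:,:2].astype(np.float32)); print(cv2.boxPoints(r).round(1))
E
```

```text
lid z 154.99327722497355 7978
lid rect ((677.61328125, -90.4907455444336), (155.12095642089844, 203.88697814941406), 9.042930603027344)
[[ 585.    -2. ]
 [ 617.  -203.4]
 [ 770.2 -179. ]
 [ 738.2   22.4]]
flap plane [1.77996796e-01 2.60515525e-02 3.79232607e+01] 1730 slope 10.198043263711103 resid 1.9062500246606855
flap ((551.469482421875, -112.00653839111328), (106.6257095336914, 71.93740844726562), 8.84335708618164)
[[ 493.3  -84.7]
 [ 504.3 -155.7]
 [ 609.7 -139.4]
 [ 598.6  -68.3]]
stand z 68.85413904629078
stand ((448.86199951171875, 245.6057586669922), (150.71958923339844, 60.05607986450195), 78.48229217529297)
[[404.4 177.8]
 [463.2 165.8]
 [493.3 313.5]
 [434.5 325.4]]
pin 222.2941176470588 254.14117647058825 170 [365.6 122.3 968.4]
s1 217.5 307.0 66 [365.6 122.3 968.4]
s2 248.58333333333334 306.71666666666664 60 [359.1 236.9  86.8]
punch [365.63478142 122.34571934 968.36027239]
scene pin knob [448.35161457 291.98481614 108.25892645] [-127.7597875   165.54177056  -15.14570164] [699.28543757 591.82395062 505.11482556]
brass 126 [[ 603. -118.   85.]
 [ 593. -119.   85.]
 [ 590. -119.   84.]
 [ 588. -120.   81.]
 [ 585. -117.   81.]
 [ 573. -124.   83.]
 [ 593.  -91.   83.]
 [ 570. -124.   82.]
 [ 600.  -89.   79.]
 [ 584.  -92.   84.]
 [ 558. -121.   84.]
 [ 588.  -90.   80.]
 [ 557. -114.   84.]
 [ 584.  -89.   80.]
 [ 570.  -93.   83.]
 [ 552. -118.   82.]
 [ 566.  -92.   82.]
 [ 553. -107.   83.]
 [ 562.  -92.   81.]
 [ 550.  -98.   84.]
 [ 552.  -94.   82.]]
flap scene [1.59498107e-01 5.03204477e-02 5.04043545e+01] 668 [ 550.88641196 -111.61275291  132.65329053]
[[ 492.   -84.3]
 [ 512.5 -215.2]
 [ 623.1 -197.8]
 [ 602.6  -67. ]]
```

```bash
python3 - <<'E'
from h import *
for n in ['top0','scene0']:
    im,d,P=cloud(n)
    s=(d>0)&(P[...,2]>190)&(P[...,0]>-50)&(P[...,0]<900)&(np.hypot(P[...,0],P[...,1])<850)
    Q=P[s]; k=np.round(Q[:,:2]/50).astype(int)
    from collections import defaultdict
    D=defaultdict(list)
    for a,b in zip(map(tuple,k),Q[:,2]): D[a].append(b)
    print(n); print([(a[0]*50,a[1]*50,round(min(b)),round(max(b)),len(b)) for a,b in sorted(D.items()) if len(b)>15])
E
```

```text
top0
[(np.int64(100), np.int64(-300), 249, 269, 22), (np.int64(150), np.int64(-300), 247, 365, 1224), (np.int64(150), np.int64(500), 303, 341, 205), (np.int64(150), np.int64(550), 223, 323, 260), (np.int64(200), np.int64(-300), 278, 394, 1517), (np.int64(250), np.int64(-350), 190, 207, 117), (np.int64(250), np.int64(-300), 190, 407, 1016), (np.int64(250), np.int64(-250), 190, 206, 281), (np.int64(300), np.int64(-350), 191, 214, 474), (np.int64(300), np.int64(-300), 203, 376, 935), (np.int64(300), np.int64(-250), 190, 216, 1062), (np.int64(350), np.int64(-350), 194, 211, 61), (np.int64(350), np.int64(-300), 190, 401, 2318), (np.int64(350), np.int64(-250), 190, 211, 491), (np.int64(400), np.int64(-300), 192, 255, 180), (np.int64(550), np.int64(350), 535, 634, 2382), (np.int64(550), np.int64(400), 514, 624, 2529), (np.int64(550), np.int64(450), 512, 543, 191), (np.int64(600), np.int64(350), 501, 651, 1020), (np.int64(600), np.int64(400), 473, 532, 665), (np.int64(650), np.int64(250), 247, 576, 569), (np.int64(650), np.int64(300), 190, 575, 2046), (np.int64(650), np.int64(350), 190, 583,
[... 2880 characters left out ...]
0, 754), (np.int64(700), np.int64(500), 190, 197, 34), (np.int64(750), np.int64(100), 360, 379, 48), (np.int64(750), np.int64(150), 360, 380, 224), (np.int64(750), np.int64(200), 360, 380, 161), (np.int64(750), np.int64(300), 191, 520, 147), (np.int64(750), np.int64(400), 190, 198, 57), (np.int64(800), np.int64(50), 360, 380, 151), (np.int64(800), np.int64(100), 361, 380, 173), (np.int64(800), np.int64(150), 379, 380, 85), (np.int64(800), np.int64(200), 379, 380, 32), (np.int64(800), np.int64(250), 361, 380, 69), (np.int64(850), np.int64(0), 361, 380, 112), (np.int64(850), np.int64(50), 364, 380, 35), (np.int64(850), np.int64(100), 379, 380, 29), (np.int64(850), np.int64(150), 191, 380, 23)]
```

```bash
cat > go.py <<'E'
import sys, numpy as np
from cell import arm
from scipy.spatial.transform import Rotation as Ro
# args: x y z yawdeg(direction of tool y) -> fractions
s=arm.state(); R=Ro.from_rotvec(s['orientation']).as_matrix(); p=np.array(s['tcp_pos'])
print('t',round(s['time_s'],2),'tcp',p.round(1),'yaw_y',np.degrees(np.arctan2(R[1,1],R[0,1])).round(2),'tilt',np.degrees(np.arccos(-R[2,2])).round(2),'F',np.round(s['contact_force'],1),'w',round(s['width'],1),'q',np.round(s['joints'],2))
if len(sys.argv)>3:
    T=np.array(list(map(float,sys.argv[1:4])))
    f=R.T@(T-p)/150; print('frac',f.round(3))
    if len(sys.argv)>4:
        dy=np.radians(float(sys.argv[4]))-np.arctan2(R[1,1],R[0,1]); print('roll',(-dy/0.5).round(3))
E
python3 go.py 350 400 250 9; python3 go.py 533 -114 200 9
```

```text
t 0.15 tcp [150.7 606.1 222.1] yaw_y -13.97 tilt 0.07 F [ 0.6 -0.9 -1. ] w 87.6 q [ 1.31  0.42  1.63  0.    1.09 -0.02]
frac [-1.013  1.621 -0.185]
roll -0.802
t 0.15 tcp [150.7 606.1 222.1] yaw_y -13.97 tilt 0.07 F [ 0.6 -0.9 -1. ] w 87.6 q [ 1.31  0.42  1.63  0.    1.09 -0.02]
frac [-4.044  3.632  0.152]
roll -0.802
```

Request:
{"name": "move_arm", "arguments": {"motion": [[[-0.2,0.3,-0.06,-0.2],[-0.4,0.6,-0.13,-0.4],[-0.6,0.85,-0.2,-0.6],[-0.7,1.0,-0.2,-0.8],[-0.7,1.0,-0.2,-0.8]]], "gripper": 1, "grip_force": 20}}

```text
time_s: 0.78
tcp_pos: [271.9, 466.9, 252.3]
orientation: [2.045, 2.384, -0.002]
contact_force: [-1.0, -0.1, -0.4]
width: 41.5
```

```bash
python3 go.py 420 250 250 9; python3 go.py 533 -114 220 9
```

```text
t 0.78 tcp [271.9 466.9 252.3] yaw_y 8.78 tilt 0.08 F [-1.  -0.1 -0.4] w 41.5 q [ 1.02  0.26  1.79 -0.    1.09 -0.7 ]
frac [-1.579  0.755  0.017]
roll -0.008
t 0.78 tcp [271.9 466.9 252.3] yaw_y 8.78 tilt 0.08 F [-1.  -0.1 -0.4] w 41.5 q [ 1.02  0.26  1.79 -0.    1.09 -0.7 ]
frac [-4.092  1.13   0.22 ]
roll -0.008
```

Request:
{"name": "move_arm", "arguments": {"motion": [[[-0.3,0.15,0,0],[-0.65,0.3,0,0],[-1.0,0.5,0,0]]]}}

```text
time_s: 1.15
tcp_pos: [368.8, 329.8, 252.3]
orientation: [2.045, 2.385, -0.002]
contact_force: [0.2, 1.7, 0.2]
width: 11.3
```

Request:
{"name": "move_arm", "arguments": {"motion": [[[-0.35,0.1,0,0],[-0.7,0.2,0,0],[-1.0,0.3,0,0]]]}}

```text
time_s: 1.52
tcp_pos: [436.7, 187.7, 252.3]
orientation: [-2.047, -2.383, 0.002]
contact_force: [1.8, 1.0, 0.1]
width: 0.6
```

Request:
{"name": "move_arm", "arguments": {"motion": [[[-0.35,0.1,0,0],[-0.7,0.15,0,0],[-1.0,0.2,0,0],[-1.0,0.2,0,0]]]}}

```text
time_s: 2.02
tcp_pos: [490.0, 42.6, 252.1]
orientation: [-2.052, -2.378, 0.002]
contact_force: [0.2, 0.5, 0.3]
width: 0.5
```

```bash
python3 go.py 533 -114 220 9
```

```text
t 2.02 tcp [490.   42.6 252.1] yaw_y 8.41 tilt 0.06 F [0.2 0.5 0.3] w 0.5 q [ 0.06  0.19  1.89 -0.    1.06 -1.65]
frac [-1.075  0.131  0.215]
roll -0.02
```

Request:
{"name": "move_arm", "arguments": {"motion": [[[-0.35,0.05,0,0],[-0.7,0.1,0,-0.02],[-1.0,0.13,0,-0.02],[-1.0,0.13,0,-0.02]]]}}

```text
time_s: 2.52
tcp_pos: [532.1, -103.5, 251.9]
orientation: [-2.044, -2.385, 0.001]
contact_force: [0.0, -0.3, -0.8]
width: 0.6
```

```bash
python3 - <<'E'
from cell import arm, eyes
import cv2, numpy as np
n='wrist'
c=eyes.calibration(n); im,d=eyes.get_image(n)
cv2.imwrite(f'pics/wrist1.png',im); np.savez(f'pics/wrist1.npz',im=im,d=d,K=c['K'],R=c['R'],t=c['t'])
E
python3 go.py 567.4 -109.4 180 9
```

```text
t 2.58 tcp [ 531.4 -102.2  251.7] yaw_y 8.87 tilt 0.09 F [-1.   0.6  0.7] w 0.7 q [-0.21  0.27  1.79 -0.    1.09 -1.94]
frac [-0.085  0.23   0.478]
roll -0.004
```

View pics/wrist1.png

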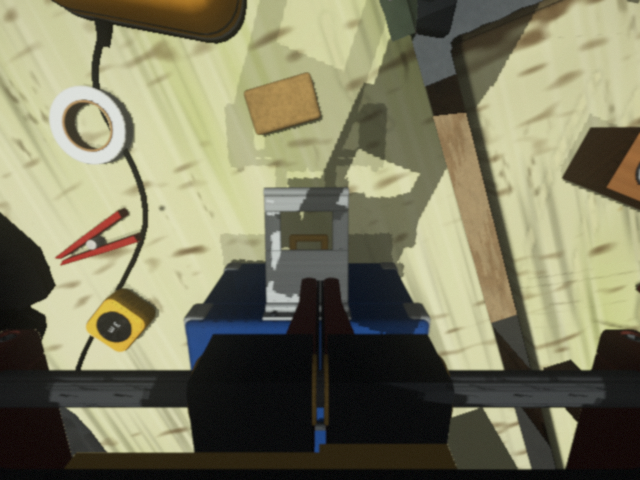

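The wrist view shows the flap at columns 265–349 with its outer edge at row 188. The loop's outer end shows through the slot at about (309,238). I'll measure both.

```bash
python3 - <<'E'
from h import *
im,d,P=cloud('wrist1'); hsv=cv2.cvtColor(im,cv2.COLOR_BGR2HSV)
A=np.array([[.988,.1564],[-.1564,.988]])
cv2.imwrite('pics/c4.png',cv2.resize(im[180:330,180:440],None,fx=3,fy=3,interpolation=cv2.INTER_CUBIC))
v,u=np.indices(d.shape)
s=(hsv[...,0]>10)&(hsv[...,0]<28)&(hsv[...,1]>120)&(u>280)&(u<336)&(v>225)&(v<255)
x,y,w,h=cv2.boundingRect(s.astype(np.uint8)); print('brass px',x,y,w,h,'depthz',np.median(P[s][:,2]))
for p in [(x,y),(x+w,y),(x+w/2,y)]: print(p,A@ray('wrist1',*p,84)[:2])
# lid front edge
for uu in [215,240,380,410]:
    col=(hsv[:,uu,0]>100)&(hsv[:,uu,0]<125)&(hsv[:,uu,1]>100)
    zz=P[:,uu,2]; r=[(vv,round(zz[vv])) for vv in range(300,345,3)]
    print(uu,r)
    vv=[k for k in range(260,345) if col[k] and abs(zz[k]-155)<4]; print('lidedge',vv[0],A@ray('wrist1',uu,vv[0],155)[:2])
for p in [(265,188),(349,188),(281,212),(332,212)]: print('flap',p,P[p[1]+3,p[0]+3],A@ray('wrist1',*p,120)[:2])
E
```

```text
brass px 290 235 38 14 depthz 83.4114054915919
(290, 235) [ 524.64473279 -214.18808716]
(328, 235) [ 524.79437038 -177.49127868]
(309.0, 235) [ 524.71954732 -195.84072826]
215 [(300, 109), (303, 114), (306, 127), (309, 134), (312, 138), (315, 142), (318, 149), (321, 151), (324, 154), (327, 153), (330, 154), (333, 154), (336, 339), (339, 340), (342, 341)]
lidedge 321 [ 576.81521677 -271.4304637 ]
240 [(300, 108), (303, 114), (306, 126), (309, 133), (312, 138), (315, 145), (318, 148), (321, 151), (324, 154), (327, 154), (330, 155), (333, 154), (336, 338), (339, 340), (342, 341)]
lidedge 321 [ 576.90454603 -250.97925178]
380 [(300, 111), (303, 114), (306, 128), (309, 134), (312, 138), (315, 145), (318, 149), (321, 151), (324, 154), (327, 154), (330, 154), (333, 155), (336, 339), (339, 341), (342, 341)]
lidedge 321 [ 577.4050571  -136.39128392]
410 [(300, 111), (303, 125), (306, 130), (309, 136), (312, 142), (315, 146), (318, 149), (321, 151), (324, 153), (327, 154), (330, 154), (333, 154), (336, 339), (339, 340), (342, 341)]
lidedge 321 [ 577.51236851 -111.82320333]
flap (265, 188) [ 504.65134427 -150.35127847  125.05996442] [ 473.41553126 -230.57656735]
flap (349, 188) [ 5.12932720e+02 -6.82641179e+01  3.89597036e-01] [ 473.68905051 -161.09225726]
flap (281, 212) [ 553.27563518 -143.01565271    1.25332022] [ 493.76295093 -218.06800272]
flap (332, 212) [515.78664447 -93.20839836 126.45974117] [ 493.93540684 -175.03100477]
```

View pics/c4.png

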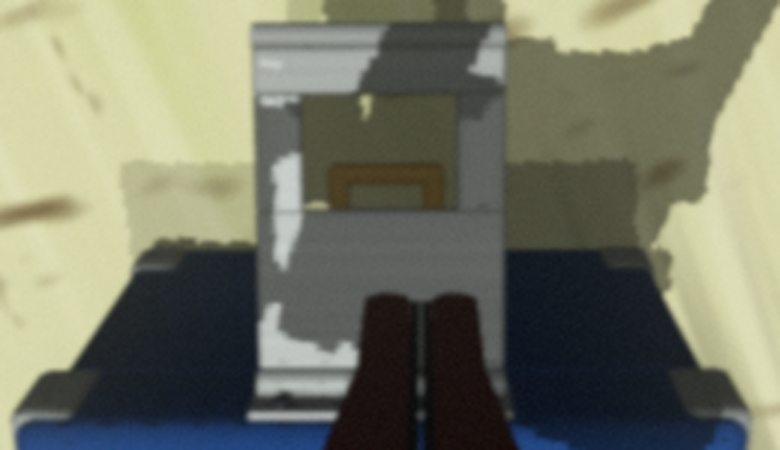

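```bash
python3 go.py 564.2 -109.2 150 9;python3 go.py 564.2 -109.2 102 9
```

```text
t 2.58 tcp [ 531.4 -102.2  251.7] yaw_y 8.87 tilt 0.09 F [-1.   0.6  0.7] w 0.7 q [-0.21  0.27  1.79 -0.    1.09 -1.94]
frac [-0.08   0.21   0.678]
roll -0.004
t 2.58 tcp [ 531.4 -102.2  251.7] yaw_y 8.87 tilt 0.09 F [-1.   0.6  0.7] w 0.7 q [-0.21  0.27  1.79 -0.    1.09 -1.94]
frac [-0.08   0.21   0.998]
roll -0.004
```

Request:
{"name": "move_arm", "arguments": {"motion": [[[-0.08,0.21,0.2,0],[-0.08,0.21,0.5,0],[-0.08,0.21,0.7,0],[-0.08,0.21,0.76,0],[-0.08,0.21,0.82,0]]]}}

```text
time_s: 3.2
tcp_pos: [564.7, -107.8, 129.1]
orientation: [-2.041, -2.387, 0.0]
contact_force: [-0.0, 0.5, 2.5]
width: 0.1
```

```bash
python3 go.py 564.2 -109.2 102 9
```

```text
t 3.2 tcp [ 564.7 -107.8  129.1] yaw_y 8.93 tilt 0.05 F [-0.   0.5  2.5] w 0.1 q [-0.21  0.47  1.8   0.    0.86 -1.94]
frac [-0.009 -0.005  0.181]
roll -0.002
```

Request:
{"name": "move_arm", "arguments": {"motion": [[[0,0,0.03,0],[0,0,0.07,0],[0,0,0.1,0],[0,0,0.14,0],[0,0,0.18,0]]]}}

```text
time_s: 3.82
tcp_pos: [564.6, -107.9, 101.8]
orientation: [-2.041, -2.387, 0.0]
contact_force: [-0.1, -0.1, 0.5]
width: 0.4
```

```bash
python3 - <<'E'
from cell import arm, eyes
import cv2, numpy as np
im,d=eyes.get_image('scene')
cv2.imwrite('pics/s1.png',cv2.resize(im[150:270,260:440],None,fx=4,fy=4))
E
python3 go.py
```

```text
t 3.88 tcp [ 564.1 -107.7  100.9] yaw_y 8.92 tilt 0.12 F [-0.   0.1 -0.9] w 0.6 q [-0.21  0.52  1.82  0.    0.81 -1.94]
```

View pics/s1.png

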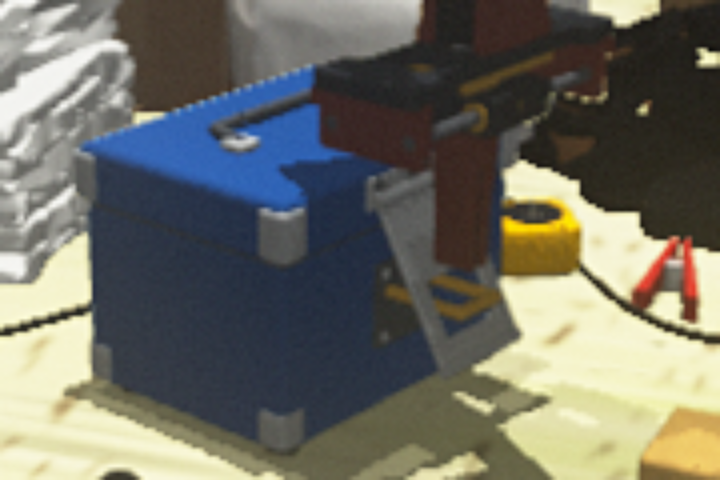

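The flap is down to about 30°, with the finger just above the loop. Now I'll push towards the chest.

Request:
{"name": "move_arm", "arguments": {"motion": [[[0,0.03,0,0],[0,0.06,0,0],[0,0.09,0,0],[0,0.12,0,0]]]}}

```text
time_s: 4.38
tcp_pos: [582.1, -104.9, 100.9]
orientation: [-2.041, -2.386, 0.002]
contact_force: [-1.7, 0.5, -1.6]
width: 0.5
```

Request:
{"name": "move_arm", "arguments": {"motion": [[[0,0.01,0,0],[0,0.02,0,0]]]}}

```text
time_s: 4.62
tcp_pos: [584.6, -104.5, 100.8]
orientation: [-2.04, -2.386, 0.003]
contact_force: [-6.4, -1.7, 3.2]
width: 0.7
```

```bash
python3 go.py
```

```text
t 4.62 tcp [ 584.6 -104.5  100.8] yaw_y 8.94 tilt 0.2 F [-6.4 -1.7  3.2] w 0.7 q [-0.2   0.54  1.77 -0.    0.83 -1.92]
```

Request:
{"name": "move_arm", "arguments": {"motion": [[[0,0.01,0,0],[0,0.02,0,0]]]}}

```text
time_s: 4.88
tcp_pos: [584.6, -104.4, 100.8]
orientation: [-2.036, -2.382, 0.01]
contact_force: [-15.5, -5.7, 12.1]
width: 0.2
```

```bash
python3 go.py
```

```text
t 4.88 tcp [ 584.6 -104.4  100.8] yaw_y 8.96 tilt 0.56 F [-15.5  -5.7  12.1] w 0.2 q [-0.2   0.54  1.77 -0.    0.84 -1.92]
```

It has stopped hard at 15 N, so the flap is flat. I'll back off and look.

Request:
{"name": "move_arm", "arguments": {"motion": [[[0,-0.1,0,0],[0,-0.3,0,0],[0,-0.5,-0.3,0],[0,-0.7,-0.7,0],[0,-0.7,-0.9,0]]]}}

```text
time_s: 5.5
tcp_pos: [481.1, -121.1, 239.3]
orientation: [-2.039, -2.383, 0.008]
contact_force: [0.1, 0.0, 0.9]
width: 0.3
```

```bash
python3 - <<'E'
from cell import arm, eyes
import cv2, numpy as np
for n in ['scene','wrist']:
    c=eyes.calibration(n); im,d=eyes.get_image(n)
    cv2.imwrite(f'pics/{n}2.png',im); np.savez(f'pics/{n}2.npz',im=im,d=d,K=c['K'],R=c['R'],t=c['t'])
    if n=='scene': cv2.imwrite('pics/s2.png',cv2.resize(im[150:270,260:440],None,fx=4,fy=4))
E
python3 go.py 400 320 230 -12
```

```text
t 5.6 tcp [ 484.1 -121.6  241. ] yaw_y 8.93 tilt 0.13 F [ 0.3  0.3 -0.1] w 0.6 q [-0.27  0.21  1.89 -0.    1.04 -1.99]
frac [ 2.995 -0.097  0.069]
roll 0.731
```

View pics/s2.png

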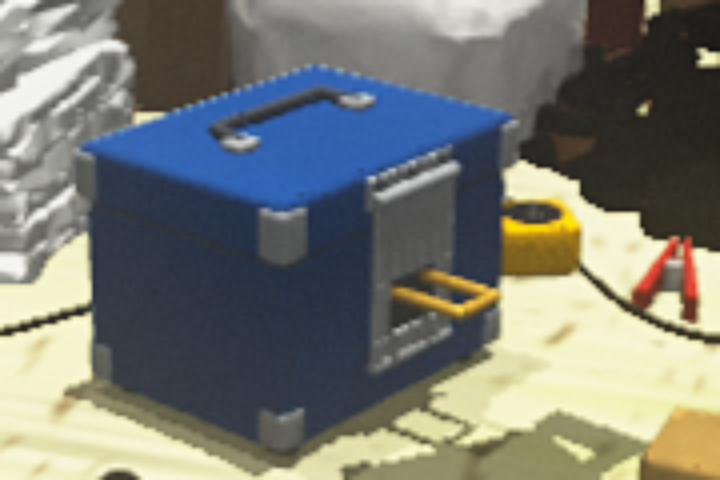

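View pics/wrist2.png

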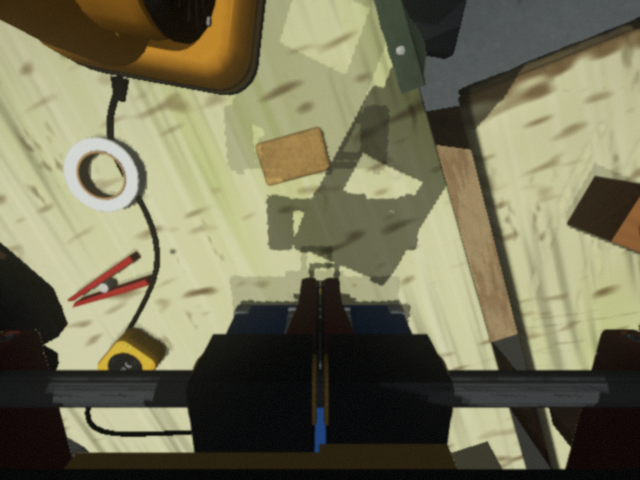

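The flap hangs flat with the loop sticking out through its slot. Next stop is above the pin, with the jaws opened to about 45 mm to stay clear of the punch.

Request:
{"name": "move_arm", "arguments": {"motion": [[[0.3,-0.05,0,0],[0.65,-0.05,0,0],[1.0,-0.05,0,0]]], "gripper": 0.48}}

```text
time_s: 5.98
tcp_pos: [452.7, 26.7, 240.0]
orientation: [2.043, 2.386, -0.003]
contact_force: [0.9, 0.6, 0.1]
width: 26.7
```

Request:
{"name": "move_arm", "arguments": {"motion": [[[0.35,0,0,0],[0.7,0.05,0,0],[1.0,0.1,0,0],[1.0,0.1,0,0]]]}}

```text
time_s: 6.48
tcp_pos: [444.0, 179.7, 238.8]
orientation: [-2.038, -2.391, 0.003]
contact_force: [-0.3, -1.2, 0.3]
width: 45.5
```

```bash
python3 - <<'E'
from cell import arm, eyes
import cv2, numpy as np
n='top'
c=eyes.calibration(n); im,d=eyes.get_image(n)
cv2.imwrite(f'pics/{n}3.png',im); np.savez(f'pics/{n}3.npz',im=im,d=d,K=c['K'],R=c['R'],t=c['t'])
cv2.imwrite('pics/t3.png',cv2.resize(im[85:275,350:500],None,fx=3,fy=3,interpolation=cv2.INTER_CUBIC))
from h import *
A=np.array([[.988,.1564],[-.1564,.988]])
im,d,P=cloud('top3'); hsv=cv2.cvtColor(im,cv2.COLOR_BGR2HSV); v,u=np.indices(d.shape)
s=(hsv[...,0]>10)&(hsv[...,0]<28)&(hsv[...,1]>120)&(u>405)&(u<460)&(v>185)&(v<235)&(P[...,2]>70)
print(s.sum()); q=np.array([A@ray('top3',a,b,84)[:2] for a,b in zip(u[s],v[s])]); print(q.min(0),q.max(0)); print(u[s].min(),u[s].max(),v[s].min(),v[s].max())
E
python3 go.py 457 287 215 9
```

```text
193
[ 526.56280415 -215.58382088] [ 574.49489079 -178.07503142]
416 437 189 214
t 6.53 tcp [443.8 178.2 238.8] yaw_y 9.05 tilt 0.16 F [-0.5  0.5 -0.2] w 45.9 q [ 0.36  0.19  1.93 -0.    1.03 -1.37]
frac [0.703 0.201 0.157]
roll 0.002
```

View pics/t3.png

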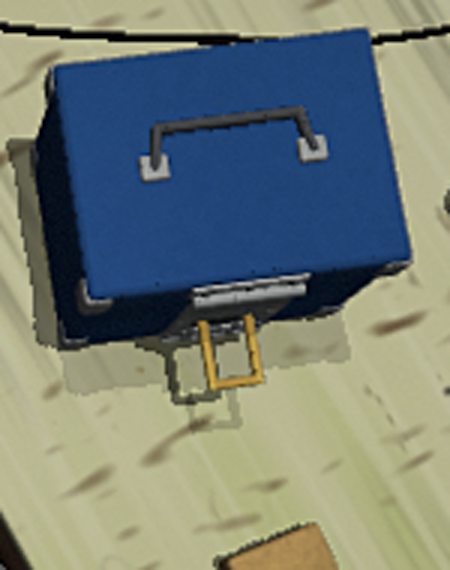

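Request:
{"name": "move_arm", "arguments": {"motion": [[[0.35,0.1,0.05,0],[0.7,0.2,0.16,0],[0.7,0.2,0.16,0]]]}}

```text
time_s: 6.9
tcp_pos: [456.7, 287.6, 212.7]
orientation: [-2.037, -2.391, 0.007]
contact_force: [0.1, -0.9, -0.3]
width: 45.5
```

```bash
python3 - <<'E'
from cell import arm, eyes
import cv2, numpy as np
n='wrist'
c=eyes.calibration(n); im,d=eyes.get_image(n)
cv2.imwrite(f'pics/{n}4.png',im); np.savez(f'pics/{n}4.npz',im=im,d=d,K=c['K'],R=c['R'],t=c['t'])
E
python3 go.py 457 287 215 9
```

```text
t 6.95 tcp [456.5 286.1 213.1] yaw_y 9.11 tilt 0.3 F [-0.6  0.1  0. ] w 45.7 q [ 0.54  0.31  1.83 -0.    1.01 -1.19]
frac [ 0.005  0.004 -0.012]
roll 0.004
```

View pics/wrist4.png

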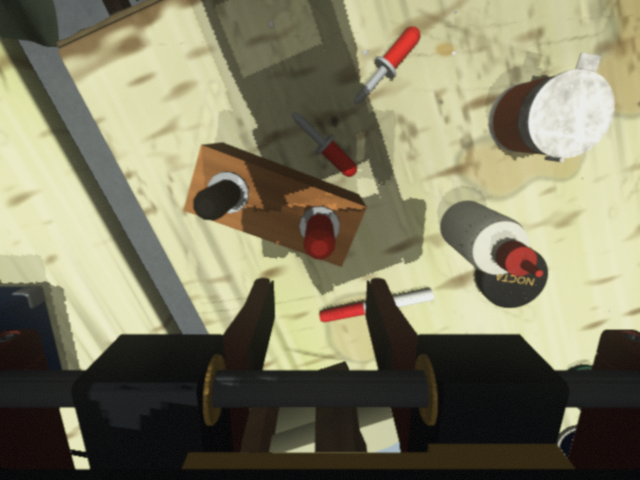

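The wrist view shows the red pin with its collar at about (320,220) and knob top at about (320,242), and the black punch at (215,200). I'll check the predicted axis against these.

```bash
python3 - <<'E'
from h import *
for n,box in [('wrist4',(285,195,355,270)),('top0',(205,238,240,275)),('scene0',(222,272,258,330))]:
    im,d,P=cloud(n); hsv=cv2.cvtColor(im,cv2.COLOR_BGR2HSV); v,u=np.indices(d.shape)
    s=((hsv[...,0]<7)|(hsv[...,0]>172))&(hsv[...,1]>150)&(u>=box[0])&(u<box[2])&(v>=box[1])&(v<box[3])
    for X in [(457.3,286.8)]:
        print(n,'red u',u[s].min(),u[s].max(),'v',v[s].min(),v[s].max(),'mean',u[s].mean().round(1),v[s].mean().round(1))
        # predicted silhouette of knob
        th=np.linspace(0,2*np.pi,40)
        S=[]
        for z in np.arange(73,133,2):
            r=12 if z<123 else np.sqrt(max(0,144-((z-120)**2)))if z<132 else 0
            S+= [proj(n,(X[0]+r*np.cos(a),X[1]+r*np.sin(a),z)) for a in th]
        hull=cv2.convexHull(np.array(S,np.float32)); m=np.zeros(d.shape,np.uint8); cv2.fillConvexPoly(m,hull.round().astype(int),1)
        print('  pred u',hull[:,0,0].min().round(1),hull[:,0,0].max().round(1),'v',hull[:,0,1].min().round(1),hull[:,0,1].max().round(1),'mean',u[m>0].mean().round(1),v[m>0].mean().round(1))
    print('  du per 10mm x', (proj(n,(467,287,105))-proj(n,(457,287,105))).round(1),'y',(proj(n,(457,297,105))-proj(n,(457,287,105))).round(1))
im=load('wrist4')[0]
cv2.imwrite('pics/c5.png',cv2.resize(im[130:290,170:380],None,fx=3.5,fy=3.5,interpolation=cv2.INTER_CUBIC))
E
```

```text
wrist4 red u 304 334 v 215 258 mean 319.1 237.2
  pred u 302.8 334.8 v 215.1 260.8 mean 319.0 238.3
  du per 10mm x [-2.  11.8] y [12.4  1.9]
top0 red u 215 230 v 248 261 mean 222.4 254.4
  pred u 214.4 231.6 v 246.5 261.7 mean 223.0 254.3
  du per 10mm x [ 0.3 -5.2] y [-5.3 -0.1]
scene0 red u 233 248 v 279 316 mean 240.5 297.9
  pred u 232.0 249.8 v 280.2 317.9 mean 240.9 299.3
  du per 10mm x [-3.2 -2.6] y [-5.7  2.2]
```

View pics/c5.png

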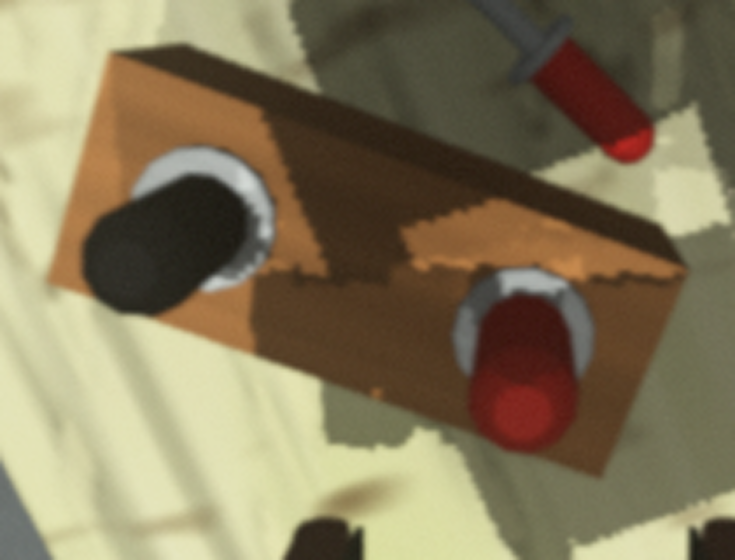

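The prediction matches all three views to within 1 mm. Descending to TCP z≈86.

Request:
{"name": "move_arm", "arguments": {"motion": [[[0,0.005,0.2,0],[0,0.005,0.4,0],[0,0.005,0.6,0],[0,0.005,0.75,0],[0,0.005,0.85,0],[0,0.005,0.85,0]]]}}

```text
time_s: 7.7
tcp_pos: [456.4, 284.4, 85.1]
orientation: [-2.039, -2.389, 0.011]
contact_force: [0.5, 0.3, 0.7]
width: 45.7
```

```bash
python3 go.py 457.2 287 86 9
```

```text
t 7.7 tcp [456.4 284.4  85.1] yaw_y 9.04 tilt 0.41 F [0.5 0.3 0.7] w 45.7 q [ 0.54  0.5   1.9  -0.    0.74 -1.19]
frac [ 0.016  0.008 -0.006]
roll 0.001
```

Small centring correction, then close.

Request:
{"name": "move_arm", "arguments": {"motion": [[[0.016,0.005,0,0],[0.016,0.005,0,0]]]}}

```text
time_s: 7.95
tcp_pos: [457.4, 287.2, 85.9]
orientation: [-2.039, -2.389, 0.009]
contact_force: [0.7, 0.0, 0.0]
width: 45.5
```

Request:
{"name": "move_arm", "arguments": {"motion": [[[0,0,0,0],[0,0,0,0],[0,0,0,0],[0,0,0,0],[0,0,0,0]]], "gripper": 1, "grip_force": 30}}

```text
time_s: 8.57
tcp_pos: [457.5, 287.3, 86.1]
orientation: [-2.039, -2.389, 0.008]
contact_force: [-0.4, -0.4, 5.0]
width: 23.4
```

```bash
python3 go.py 457.2 287 86 9
```

```text
t 8.57 tcp [457.5 287.3  86.1] yaw_y 9.04 tilt 0.3 F [-0.4 -0.4  5. ] w 23.4 q [ 0.54  0.5   1.9  -0.    0.75 -1.19]
frac [-0.002 -0.002  0.001]
roll 0.001
```

Request:
{"name": "move_arm", "arguments": {"motion": [[[0,0,-0.05,0],[0,0,-0.15,0],[0,0,-0.3,0],[0,0,-0.5,0],[0,0,-0.75,0],[0,0,-1.0,0],[0,0,-1.0,0]]]}}

```text
time_s: 9.45
tcp_pos: [459.7, 288.8, 239.9]
orientation: [2.038, 2.388, 0.002]
contact_force: [-0.3, 0.1, -1.6]
width: 23.5
```

```bash
python3 - <<'E'
from cell import arm, eyes
import cv2, numpy as np
n='scene'
c=eyes.calibration(n); im,d=eyes.get_image(n)
cv2.imwrite(f'pics/{n}5.png',im); np.savez(f'pics/{n}5.npz',im=im,d=d,K=c['K'],R=c['R'],t=c['t'])
n='wrist'
c=eyes.calibration(n); im,d=eyes.get_image(n)
cv2.imwrite(f'pics/{n}5.png',im); np.savez(f'pics/{n}5.npz',im=im,d=d,K=c['K'],R=c['R'],t=c['t'])
E
python3 go.py 574 -108 250 9
```

```text
t 9.55 tcp [457.8 287.7 236.5] yaw_y 9.04 tilt 0.26 F [ 0.1  1.  -0.7] w 23.3 q [ 0.54  0.29  1.8  -0.    1.06 -1.19]
frac [-2.727  0.35  -0.084]
roll 0.001
```

View pics/scene5.png

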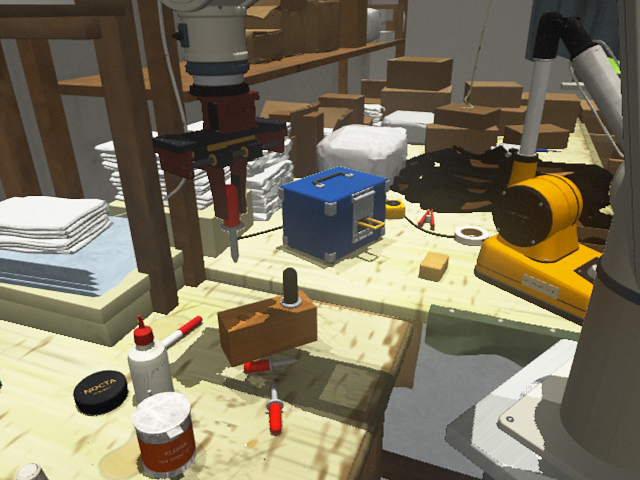

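View pics/wrist5.png

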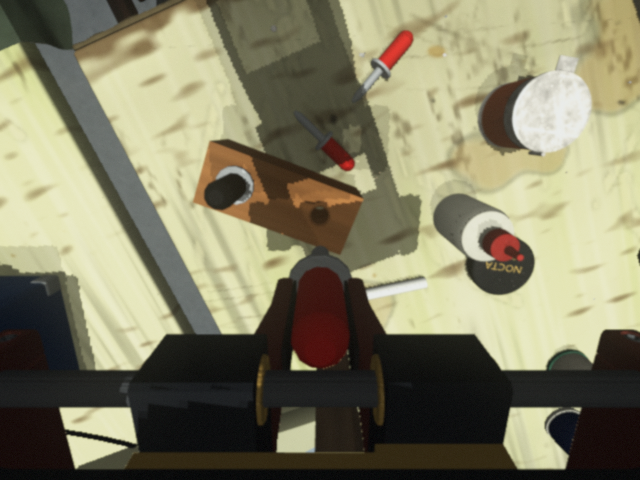

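The pin is in hand, the punch is still in its hole, and the two small pins are lying on the table. They were already down in the earlier wrist picture, before my descent. I'll check how the pin sits in the grip.

```bash
python3 - <<'E'
from h import *
T=(457.8,287.7,236.5)
print('scene: top,collar,tip',[proj('scene5',(T[0],T[1],T[2]-17.5+k)).round(1) for k in (64,0,-48,-58)])
print('wrist', [proj('wrist5',(T[0],T[1],T[2]-17.5+k)).round(1) for k in (64,5,0,-58)])
im,d,P=cloud('scene5'); hsv=cv2.cvtColor(im,cv2.COLOR_BGR2HSV); v,u=np.indices(d.shape)
A=P-np.array(T); s=(np.hypot(A[...,0],A[...,1])<45)&(A[...,2]<-10)&(A[...,2]>-90)&(d>0)
print('near pin u,v',u[s].min(),u[s].max(),v[s].min(),v[s].max())
for r in range(v[s].min(),v[s].max()+1,3):
    k=u[s][v[s]==r]
    if len(k): print(r,k.min(),k.max(),k.mean().round(1),P[r,int(k.mean())].round(0))
cv2.imwrite('pics/c6.png',cv2.resize(im[170:280,180:290],None,fx=5,fy=5,interpolation=cv2.INTER_CUBIC))
E
```

```text
scene: top,collar,tip [array([229.9, 187.2]), array([233.8, 229.2]), array([236.5, 258.6]), array([237. , 264.5])]
wrist [array([319. , 352.5]), array([319.2, 287.2]), array([319.3, 283.3]), array([319.4, 249.6])]
near pin u,v 220 244 224 262
224 244 244 244.0 [450. 275. 226.]
227 223 244 238.6 [442. 289. 228.]
230 224 238 231.0 [447. 298. 225.]
233 229 237 233.0 [454. 291. 215.]
236 230 237 233.5 [455. 292. 210.]
239 230 237 233.5 [455. 292. 206.]
242 230 238 234.0 [454. 291. 201.]
245 231 238 234.5 [455. 291. 196.]
248 231 238 234.5 [454. 292. 192.]
251 231 238 234.5 [456. 291. 185.]
254 231 239 235.0 [454. 292. 182.]
257 232 238 235.0 [454. 292. 176.]
260 234 237 235.5 [457. 291. 170.]
```

View pics/c6.png

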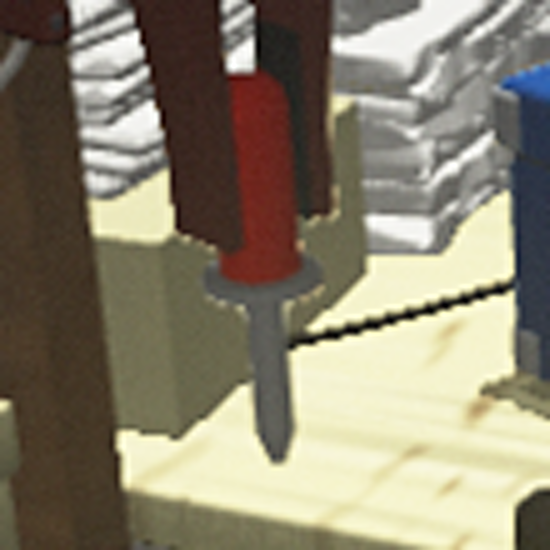

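The pin sits upright in the grip and matches the prediction. Now to the loop.

Request:
{"name": "move_arm", "arguments": {"motion": [[[-0.25,0.03,-0.05,0],[-0.6,0.06,-0.08,0],[-0.95,0.1,-0.08,0]]]}}

```text
time_s: 9.93
tcp_pos: [494.4, 147.9, 247.6]
orientation: [-2.037, -2.39, 0.01]
contact_force: [0.8, -0.1, -1.1]
width: 23.5
```

Request:
{"name": "move_arm", "arguments": {"motion": [[[-0.35,0.03,0,0],[-0.7,0.06,0,0],[-1.0,0.1,0,0],[-1.0,0.1,0,0]]]}}

```text
time_s: 10.42
tcp_pos: [532.6, -0.2, 246.4]
orientation: [-2.041, -2.384, 0.013]
contact_force: [0.0, 0.2, -1.2]
width: 23.3
```

```bash
python3 go.py 574.1 -108 240 9
```

```text
t 10.43 tcp [ 5.326e+02 -2.000e-01  2.464e+02] yaw_y 8.87 tilt 0.52 F [ 0.   0.2 -1.2] w 23.3 q [-0.02  0.26  1.81 -0.    1.08 -1.74]
frac [-0.752  0.163  0.043]
roll -0.005
```

Request:
{"name": "move_arm", "arguments": {"motion": [[[-0.3,0.05,0.04,0],[-0.6,0.1,0.04,0],[-0.75,0.15,0.04,0],[-0.75,0.16,0.04,0],[-0.75,0.16,0.04,0]]]}}

```text
time_s: 11.05
tcp_pos: [573.1, -106.4, 240.0]
orientation: [-2.039, -2.384, 0.013]
contact_force: [0.5, -0.1, -0.6]
width: 23.8
```

```bash
python3 go.py 574.1 -108 170 9
```

```text
t 11.05 tcp [ 573.1 -106.4  240. ] yaw_y 8.91 tilt 0.56 F [ 0.5 -0.1 -0.6] w 23.8 q [-0.2   0.35  1.7  -0.01  1.1  -1.92]
frac [-0.011  0.009  0.466]
roll -0.003
```

Lowering until the tip is about 10 mm above the loop (TCP z≈170), then looking.

Request:
{"name": "move_arm", "arguments": {"motion": [[[-0.005,0.005,0.15,0],[-0.01,0.01,0.3,0],[-0.01,0.01,0.42,0],[-0.01,0.01,0.46,0],[-0.01,0.01,0.46,0]]]}}

```text
time_s: 11.68
tcp_pos: [574.1, -107.4, 170.9]
orientation: [-2.038, -2.384, 0.014]
contact_force: [-0.3, 1.2, -0.7]
width: 23.6
```

```bash
python3 - <<'E'
from cell import arm, eyes
import cv2, numpy as np
for n in ['scene','top','wrist']:
    c=eyes.calibration(n); im,d=eyes.get_image(n)
    cv2.imwrite(f'pics/{n}6.png',im); np.savez(f'pics/{n}6.npz',im=im,d=d,K=c['K'],R=c['R'],t=c['t'])
from h import *
cr=lambda n,x,y,w,h,k: cv2.resize(load(n)[0][y:y+h,x:x+w],None,fx=k,fy=k,interpolation=cv2.INTER_CUBIC)
cv2.imwrite('pics/c7.png',cr('scene6',320,150,90,110,5)); cv2.imwrite('pics/c8.png',cr('wrist6',230,200,180,170,4))
E
python3 go.py 574.1 -108 101 9
```

```text
t 11.82 tcp [ 574.7 -107.9  171.8] yaw_y 8.91 tilt 0.5 F [ 0.6  0.3 -1.9] w 23.2 q [-0.2   0.43  1.75 -0.01  0.96 -1.93]
frac [ 0.001 -0.     0.472]
roll -0.003
```

View pics/c7.png

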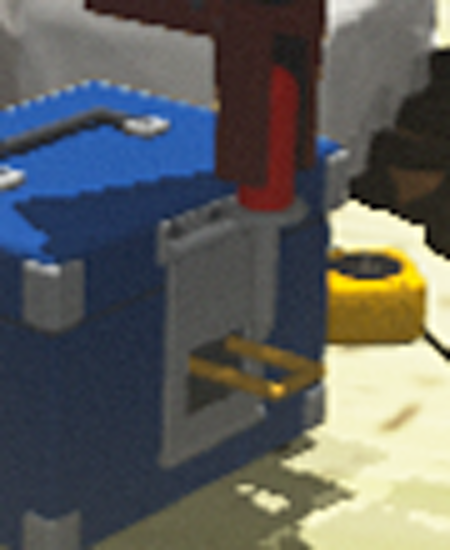

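View pics/c8.png

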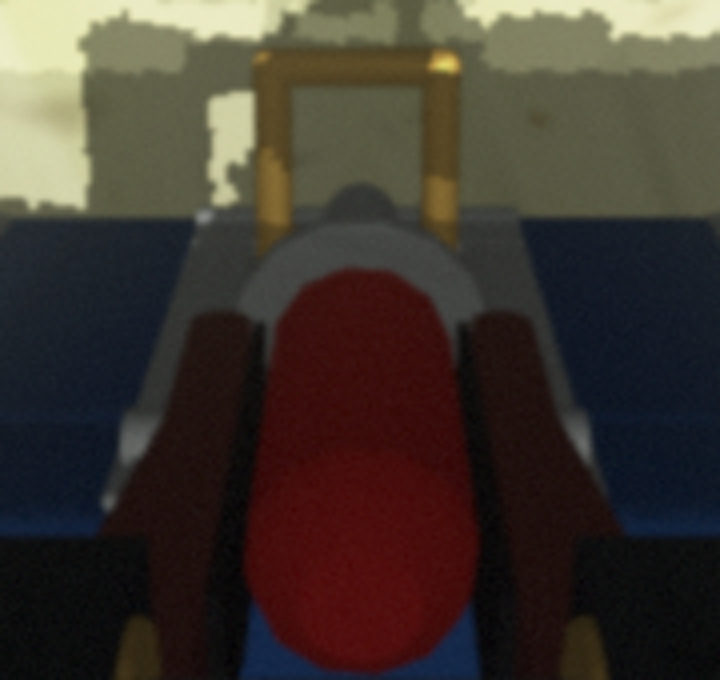

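```bash
python3 - <<'E'
from h import *
A=np.array([[.988,.1564],[-.1564,.988]])
T=np.array((574.5,-107.8,171.5)); tip=T-[0,0,75.5]
print('pred tip scene',proj('scene6',tip),'crop',(proj('scene6',tip)-[320,150])*5,'loop mid crop',(proj('scene6',(574.1,-108,84))-[320,150])*5)
print('wrist tip pred crop',(proj('wrist6',tip)-[230,200])*4,'loop mid',(proj('wrist6',(574.1,-108,84))-[230,200])*4)
c=np.array([550,-196.4])
for dx,dy in [(-24,-19),(-24,19),(22,-19),(22,19)]:
    w=A.T@(c+[dx,dy]); print((dx,dy),'wrist crop',((proj('wrist6',(*w,84))-[230,200])*4).round(0),'scene crop',((proj('scene6',(*w,84))-[320,150])*5).round(0))
E
```

```text
pred tip scene [371.51038818 217.19975232] crop [257.55194092 335.99876162] loop mid crop [257.46635444 361.50665521]
wrist tip pred crop [359.86048256 207.58008816] loop mid [359.15222545 184.51660855]
(-24, -19) wrist crop [253.  58.] scene crop [328. 363.]
(-24, 19) wrist crop [465.  57.] scene crop [276. 389.]
(22, -19) wrist crop [259. 296.] scene crop [244. 336.]
(22, 19) wrist crop [460. 295.] scene crop [191. 361.]
```

The prediction matches the loop corners to about 2 mm, well inside the ±6 mm clearance. Inserting.

Request:
{"name": "move_arm", "arguments": {"motion": [[[0,-0.005,0.06,0],[0,-0.005,0.12,0],[0,-0.005,0.18,0],[0,-0.005,0.24,0],[0,-0.005,0.3,0],[0,-0.005,0.36,0],[0,-0.005,0.4,0]]]}}

```text
time_s: 12.7
tcp_pos: [573.3, -108.2, 111.0]
orientation: [-2.039, -2.384, 0.013]
contact_force: [0.6, 0.1, -0.2]
width: 23.6
```

```bash
python3 go.py 574.1 -108 101.5 9
```

```text
t 12.7 tcp [ 573.3 -108.2  111. ] yaw_y 8.91 tilt 0.52 F [ 0.6  0.1 -0.2] w 23.6 q [-0.2   0.51  1.79 -0.01  0.85 -1.93]
frac [0.    0.006 0.063]
roll -0.003
```

Request:
{"name": "move_arm", "arguments": {"motion": [[[0,0,0.02,0],[0,0,0.04,0],[0,0,0.055,0],[0,0,0.065,0]]]}}

```text
time_s: 13.2
tcp_pos: [573.4, -108.3, 101.6]
orientation: [-2.04, -2.384, 0.013]
contact_force: [-3.5, 0.5, 12.8]
width: 23.6
```

```bash
python3 - <<'E'
from cell import arm, eyes
import cv2, numpy as np
from h import *
for n in ['scene']:
    c=eyes.calibration(n); im,d=eyes.get_image(n)
    cv2.imwrite('pics/c9.png',cv2.resize(im[150:260,320:410],None,fx=5,fy=5,interpolation=cv2.INTER_CUBIC))
E
python3 go.py
```

```text
t 13.25 tcp [ 573.4 -108.2  101.7] yaw_y 8.91 tilt 0.51 F [-0.8  0.3  1.1] w 23.6 q [-0.2   0.53  1.79 -0.01  0.83 -1.93]
```

View pics/c9.png

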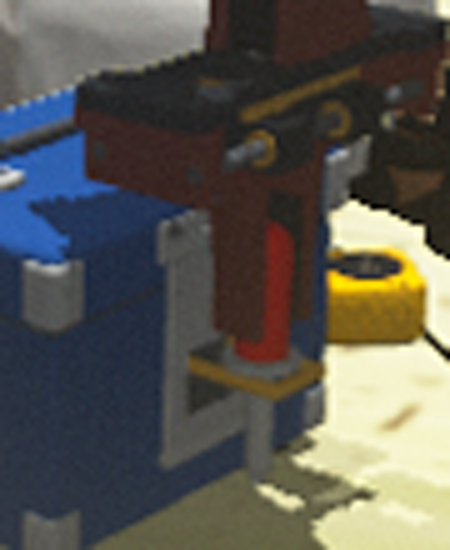

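The collar sits on the loop and the shaft passes through it. Releasing, then straight up.

Request:
{"name": "move_arm", "arguments": {"motion": [[[0,0,0,0],[0,0,0,0],[0,0,0,0],[0,0,0,0]]], "gripper": 0.4}}

```text
time_s: 13.75
tcp_pos: [573.3, -108.3, 101.6]
orientation: [-2.04, -2.384, 0.013]
contact_force: [-0.7, -0.3, 0.7]
width: 52.5
```

Request:
{"name": "move_arm", "arguments": {"motion": [[[0,0,-0.1,0],[0,0,-0.25,0],[0,0,-0.5,0],[0,0,-0.8,0],[0,0,-1.0,0],[0,-0.3,-1.0,0],[0,-0.6,-1.0,0]]]}}

```text
time_s: 14.62
tcp_pos: [485.0, -121.8, 253.8]
orientation: [-2.04, -2.386, 0.011]
contact_force: [-0.2, -0.3, 0.6]
width: 53.0
```

```bash
python3 - <<'E'
from cell import arm, eyes
import cv2, numpy as np
for n in ['scene','wrist']:
    c=eyes.calibration(n); im,d=eyes.get_image(n)
    cv2.imwrite(f'pics/{n}8.png',im); np.savez(f'pics/{n}8.npz',im=im,d=d,K=c['K'],R=c['R'],t=c['t'])
from h import *
cr=lambda n,x,y,w,h,k: cv2.resize(load(n)[0][y:y+h,x:x+w],None,fx=k,fy=k,interpolation=cv2.INTER_CUBIC)
cv2.imwrite('pics/c10.png',cr('scene8',320,150,90,110,5))
E
python3 go.py
```

```text
t 14.72 tcp [ 481.9 -121.7  253.2] yaw_y 8.86 tilt 0.61 F [ 0.  -0.1  0.2] w 52.8 q [-0.27  0.2   1.87 -0.01  1.08 -1.99]
```

View pics/c10.png

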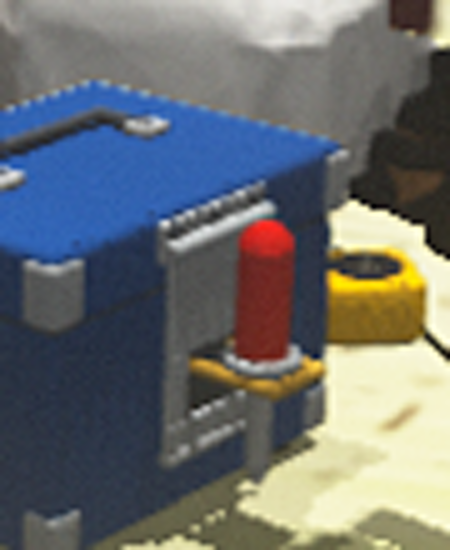

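View pics/wrist8.png

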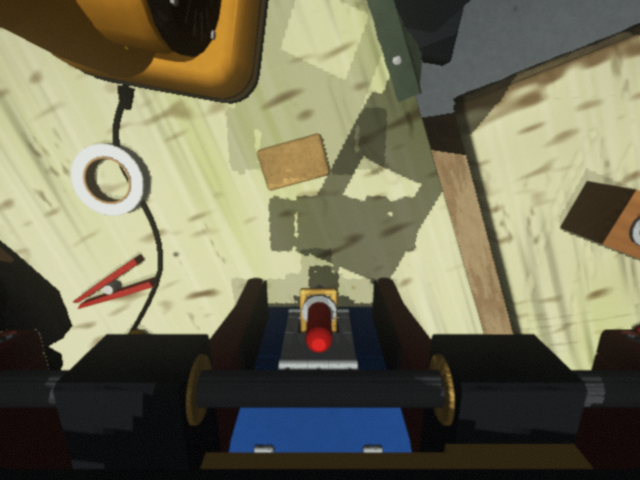

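View pics/scene8.png

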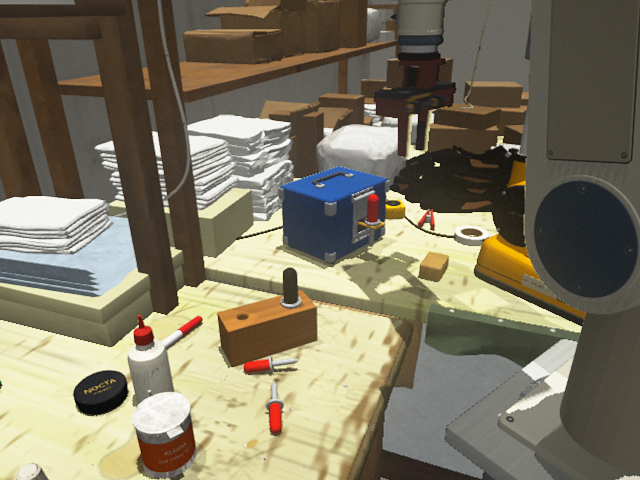

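The pin stands upright in the loop, the flap is flat and the punch hasn't moved. A quick numeric check before handing in.

```bash
python3 - <<'E'
from h import *
A=np.array([[.988,.1564],[-.1564,.988]])
im,d,P=cloud('scene8'); hsv=cv2.cvtColor(im,cv2.COLOR_BGR2HSV); v,u=np.indices(d.shape)
s=((hsv[...,0]<8)|(hsv[...,0]>172))&(hsv[...,1]>150)&(u>362)&(u<385)&(v>190)&(v<226)
print('knob u',u[s].min(),u[s].max(),'v',v[s].min(),v[s].max())
for z in(148,89): print(z,'pred axis at loop',proj('scene8',(574.1,-108,z)).round(1))
for r in (200,208,216,220): print(r,u[s][v[s]==r].mean())
c=P.copy(); X=c[...,:2]@A.T; f=(hsv[...,1]<60)&(np.abs(X[...,1]+196.5)<34)&(X[...,0]>555)&(X[...,0]<585)&(c[...,2]>40)&(c[...,2]<128)&(u<375)
q=np.polyfit(c[...,2][f],X[...,0][f],1); print('flap x vs z slope',q,f.sum(),'rad',np.arctan(q[0]))
E
```

```text
knob u 367 378 v 194 221
148 pred axis at loop [372.6 194.7]
89 pred axis at loop [371.6 220.2]
200 373.0
208 372.5
216 371.5
220 372.0
flap x vs z slope [-1.56648436e-02  5.75434955e+02] 485 rad -0.015663562482641023
```

```bash
python3 - <<'E'
from cell import arm
print(arm.job_done()); s=arm.state(); print(s['time_s'],s['contact_force'])
E
```

```text
the job is handed in; nothing more can be done
None
the job is handed in; nothing more can be done
```

The chest is locked and the job was handed in at about 14.7 s of the 56 s; no verdict was reported. I pushed the flap flat with the closed fingers until it stopped, at about 15 N sideways and 12 N upward on the tool. Then I took the large red-knobbed pin from the stand and lowered it through the loop until its collar rested on the bars.

**Last checks:**
- **Flap:** it measured about 0.02 rad from flat, inside the 0.17 limit.
- **Pin:** it stands upright, and its axis is within about 1 pixel of where the loop's middle should appear in the scene view. The collar pressed briefly on the loop with 13 N when it touched down.
- **Punch:** it looked unmoved in its hole; I didn't measure it.
- **Gripper:** it was open and clear of everything.

**What disagreed or went unplanned:**
- **Loop position:** one wrist view put the loop about 2 mm nearer the robot than the other views did. That is well inside the 16 mm tolerance.
- **Small red pins:** the two loose ones were standing at the start and lying down when I next looked at them, before the gripper went down to the stand. They stayed on the table.

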